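Check the flux bottle for settled solids

TASK

Check the closed amber flux bottle for settled solids: first turn up the inspection light by sliding its black dimmer grip along the track until it is level with the green pointer, then turn the bottle upside down and keep it upside down, cap pointing down, for two full seconds. Finally stand it upright, wholly on the round green coaster, setting it down without dropping it, and leave the dimmer at the pointer. Do not shift or tip the solvent bottle, the white jar or the yellow bin.

Things in the scene. Friction and masses are not known exactly. Their poses are not given: they have to be found in the camera images.
- flux: closed amber glass flux bottle with a black cap and a paper band near its foot, loose, 120 to 220 g, centre of mass about 50 mm above its foot. Straight round body 42 mm in diameter from the foot to 75 mm up, cone to a short neck, cap 30 mm in diameter from 87 to 110 mm (total height 110 mm). Origin: centre of its underside; z points to the cap. It starts upright on the bench
- coaster: round green coaster, fixed to the bench, 84 mm in diameter, 4 mm thick, with a thin white circle on it. Origin: centre of its underside, at bench level
- lightbox: grey control box of the inspection light, fixed on the bench, 100 mm (its x) by 200 mm (its y) by 30 mm high. Origin: centre of its underside. On its top, centred, an aluminium track 40 mm wide (x) and 170 mm long (y), its top 44 mm above the bench
- dimmer (a joint): position of the dimmer grip along its track, m: 0 to 0.12, growing towards the box's +y; at 0.06 it is in the middle of the box. It starts between 0 and 0.035. It stays where it is left; friction about 1.5 N
- dimmer_top (a point): centre of the top face of the black dimmer grip, a block 28 mm (box x) by 20 mm (box y), 40 mm tall; this point is 84.5 mm above the bench
- mark: green pointer on top of the light box, beside the track on its +x side, 22 mm long, 10 mm wide (y), 10 mm tall, only a marking; origin: its tip at the track's edge, 30 mm above the bench; axes parallel to those of the box. The grip's centre belongs level with it along y
- solvent: bystander: pale grey-blue plastic solvent bottle with a white collar and steel pump top, loose, 48 mm in diameter, 110 mm tall. Origin: centre of its underside; z up
- jar: bystander: white jar with a red lid, loose, 57 mm in diameter, 56 mm tall. Origin: centre of its underside; z up
- bin: bystander: yellow open parts bin, loose, 80 mm (its x) by 70 mm (y) by 40 mm high. Origin: centre of its underside; z up
There are look-alikes about, which are no part of the job. Leave any purple look-alike of the flux alone.

How it is judged:
By the outcome, as a careful person would: the job done as asked, in the order asked, and still so for the second after the job is handed in, with the robot touching nothing.
It also fails if it takes over 72 s, if anything falls off the work surface, if the arm or the gripper's body presses on something with over 40 N, if the wrist force passes 120 N, or if a joint passes its speed limit or range.

ROBOT

A 6-joint arm with a two-finger parallel gripper is mounted at the origin on the work surface. World frame = base frame: x ahead of the robot, y to its left, z up, the work surface at z = 0. Lengths are in m, angles in rad, forces in N, time in s.
With the tool pointing down it reaches from about 0.25 to 0.725 m from the base axis. Payload 4 kg.
Tool frame: the origin (TCP) lies at the very end of the fingers, on their centre line; the grasp point (between the pads) lies 19 mm behind it; z points along the fingers, y is the line along which they close (so a half turn about z gives the same grasp; the last joint's range is limited). The gripper opens to 85 mm and grips with 20 to 120 N. Pads are 22 mm wide; open, the fingers measure 114 mm over their backs; the gripper's body (76 mm by 85 mm) begins 54 mm behind the grasp point. The pads swing forward as they close: fully open they stand 13 mm farther back than shut.
Start: joints at [-1.102, 0.241, 0.005, 1.335, 0, 1.571], TCP at [0.226, -0.446, 0.231] pointing down, gripper open.
Joint ranges: [-2.72, 2.72], [-1.05, 1.87], [-1.09, 1.28], [-1.99, 2.15], [-1.42, 1.44], [-3.14, 3.14]. Speed limits (rad/s): [2.79, 2.79, 3.14, 3.14, 3.14, 3.14].

INTERFACE

Orientations are given as a unit quaternion [x, y, z, w].
In Python, from workcell import * gives the robot as it stands. The module is installed in compiled form; this text tells all that it offers.
- The arm moves only by the tool send_rows, never from a script. Its argument "steps" is text: rows parted by semicolons, each of 7 numbers parted by spaces: the opening, from -1 (shut) to 1 (fully open), then the shift along the world's x, y, z in m, then the turn, a rotation vector about the world's x, y, z in rad. A call has exactly 5 rows; each row shifts and turns the commanded pose from where the row before left it; what a row does not reach is not made up. A row lasts 1/12 s, in which the tool goes at most 41.7 mm and 7.16 degrees, less where a joint would pass 70% of its speed; a pose out of reach is approached as far as the arm can. A call is refused whole if a number of a shift passes 0.0417 or a number of a turn 0.125, either way. A call with a gripper value outside its range is refused whole. The fingers move at their own pace and stop on an object; the grip force is fixed at half the most. Time passes only in rows, so rows that do not move let the fingers close, or fill a call up. It gives the time, the measured TCP pose, the force, the opening and the grip force at its end, in the units of the state.
- get_obs(): the state, without advancing time (a new reading comes with each control period).
- camera(name): name is "side" or "top"; returns a dict with "frame" (384x512x3 uint8, red, green, blue), "range_z" (384x512 float32, m along the optical axis (not along the pixel's ray), 0 where there is no reading), "camera_matrix" (3x3 intrinsics, pixels), "extrinsics" (4x4, takes a point from world to camera coordinates). Camera axes: x right, y down, z forward; pixel columns grow to the right and rows downward; lengths in m; the calibration is good to about 2 mm. A picture is of the moment at which its call begins.
- job_done(): hands the job in; it is judged then, once.
The state is a dict: "clock": time; "joint_pos": joint angles; "joint_vel": joint speeds; "tau": joint torques, N m; "eef_pos": TCP position; "tool_rot": TCP orientation; "ft_force": force on the tool from outside, world axes, zero at the start; "ft_torque": the same for the moment, N m; "grip_width": finger opening in m; "grasp_force": force on a finger pad.
Only numpy, scipy, OpenCV 4.12 (cv2) and the standard library are available. Lean on these libraries where they do the work, as an engineer would, in place of code of your own. Each camera call takes 0.05 s, during which the arm holds its last target. There are 200 camera calls.

## Working session

There is one attempt and no reset: what is moved stays moved. The work goes in short steps, Python scripts to look and compute and a tool call to move; the robot and the scene stay as the last step left them, time stands still between calls to the robot, and variables do not carry over. Pictures are saved under pics/ and viewed, at most 10 in all, crops included, and the job is handed in when it is done.

Besides the shell and the picture viewer there is one more tool, called after "Emit:" as name(argument=value, ...) on one line, values as JSON. send_rows: Moves the arm, as the interface text tells. Its arguments: {"type":"object","properties":{"steps":{"type":"string"}},"required":["steps"]}

```bash
mkdir -p pics
cat > h.py <<'E'
from workcell import *
import numpy as np, cv2
def pts(c):
    K=c["camera_matrix"];T=np.linalg.inv(c["extrinsics"]);z=c["range_z"]
    v,u=np.mgrid[:z.shape[0],:z.shape[1]]
    p=np.stack([(u-K[0,2])/K[0,0]*z,(v-K[1,2])/K[1,1]*z,z],-1)
    w=p@T[:3,:3].T+T[:3,3]; w[z<=0]=np.nan
    return w
def ray(c,u,v,h):
    K=c["camera_matrix"];T=np.linalg.inv(c["extrinsics"])
    d=T[:3,:3]@np.array([(u-K[0,2])/K[0,0],(v-K[1,2])/K[1,1],1]);o=T[:3,3]
    return o+d*(h-o[2])/d[2]
E
python3 - <<'E'
from h import *
for n in("top","side"):
    c=camera(n);cv2.imwrite(f"pics/{n}0.png",cv2.resize(c["frame"][:,:,::-1],(800,600)))
    np.savez(f"{n}0.npz",**c)
    print(n,np.linalg.inv(c["extrinsics"]).round(3).tolist(),c["camera_matrix"].tolist())
print(get_obs())
E
```

```text
top [[-0.011, -0.98, 0.197, 0.356], [-1.0, 0.01, -0.004, -0.043], [0.002, -0.197, -0.98, 0.917], [0.0, 0.0, 0.0, 1.0]] [[371.7890171980357, 0.0, 260.7045886072737], [0.0, 371.7890171980357, 196.60510870738344], [0.0, 0.0, 1.0]]
side [[-0.843, -0.313, 0.437, 0.07], [-0.538, 0.468, -0.701, 0.69], [0.015, -0.827, -0.563, 0.647], [0.0, 0.0, 0.0, 1.0]] [[415.13746621132776, 0.0, 259.49526220806916], [0.0, 415.13746621132776, 184.08207337035145], [0.0, 0.0, 1.0]]
{'clock': 0.1, 'joint_pos': array([-1.10198488e+00,  2.41333119e-01,  3.87169020e-03,  1.33524012e+00,
       -2.57981711e-05,  1.57079914e+00]), 'joint_vel': array([-1.19693593e-04, -3.59827783e-03,  1.78647813e-03, -1.84134263e-03,
       -4.02349894e-05, -1.51502316e-05]), 'tau': array([ 5.66274830e-04, -3.73138905e+01,  2.53009647e+01,  1.08696232e-02,
        2.73173526e-05, -8.71923504e-06]), 'eef_pos': array([ 0.22564604, -0.44554292,  0.23050913]), 'tool_rot': array([ 9.72652424e-01,  2.32263543e-01, -2.33805173e-04, -9.23560484e-04]), 'ft_force': array([-0.29737763, -0.39793164, -0.34857016]), 'ft_torque': array([-0.00675378, -0.02283785,  0.01712944]), 'grasp_force': 0.0, 'grip_width': 0.08537020241414098}
```

View pics/top0.png

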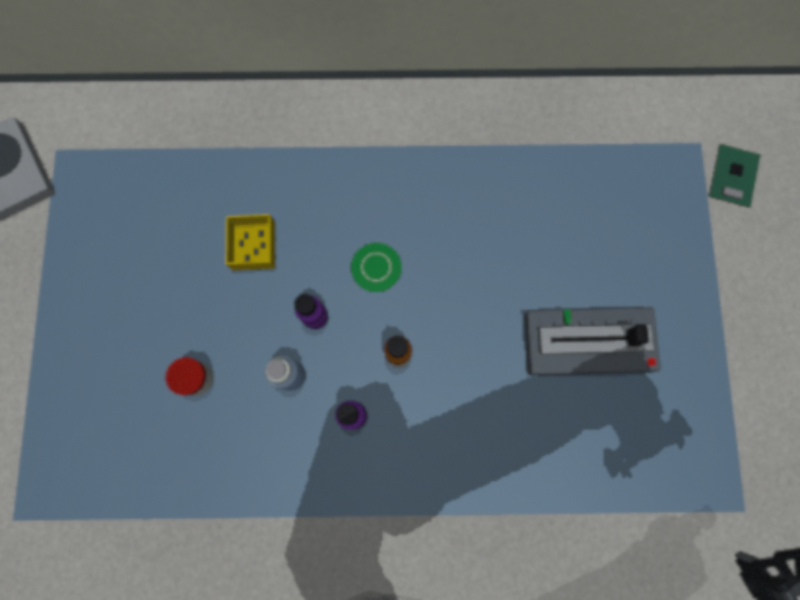

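View pics/side0.png

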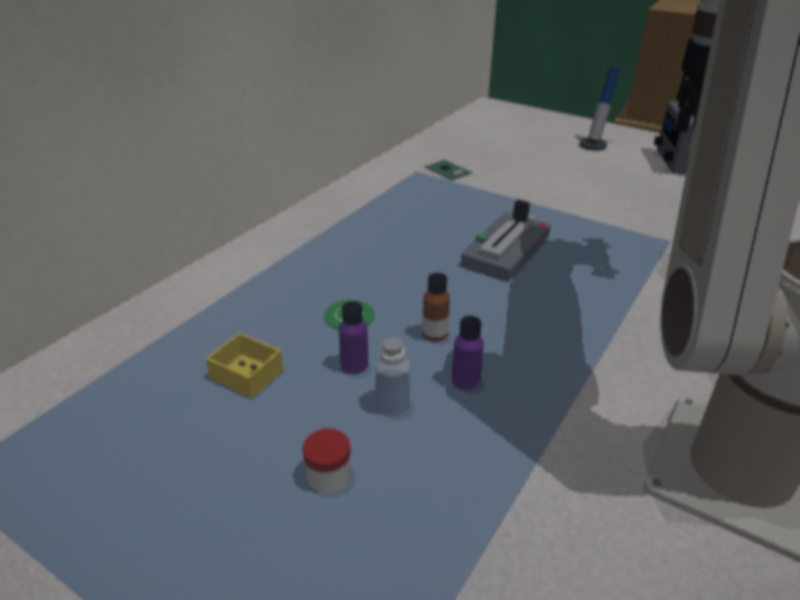

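The top view shows three flux-like bottles, in 800x600 pixels: amber at (398,350), purple at (310,310) and purple at (350,415). Only the first is amber with a paper band, which the side view shows at (436,308). The coaster is at (376,267), the grip at (637,335) and the green pointer at (567,316).

```bash
cat > m.py <<'E'
from h import *
t=dict(np.load("top0.npz"));s=dict(np.load("side0.npz"))
c=np.hstack([cv2.resize(t["frame"][190:260,215:285],(400,400),interpolation=3),cv2.resize(s["frame"][160:240,240:320],(400,400),interpolation=3)])
cv2.imwrite("pics/crop.png",c[:,:,::-1])
for n,c in(("top",t),("side",s)):
    W=pts(c);hsv=cv2.cvtColor(c["frame"],cv2.COLOR_RGB2HSV);H,S,V=[hsv[...,i].astype(int) for i in range(3)]
    on=(W[...,0]>.1)&(W[...,0]<.65)&(abs(W[...,1])<.5)&(W[...,2]<.2)
    ms=dict(green=(abs(H-65)<15)&(S>140),amber=((H<14)&(S>140)),yellow=(abs(H-26)<6)&(S>150),purple=(abs(H-143)<15)&(S>100),black=(V<45)&(W[...,2]>.05))
    for k,m in ms.items():
        N,L,st,ce=cv2.connectedComponentsWithStats((m&on).astype(np.uint8))
        for i in range(1,N):
            if st[i,4]<12: continue
            p=W[L==i]; zt=np.nanpercentile(p[:,2],90); q=p[p[:,2]>zt-.006]
            print(n,k,st[i,4],(ce[i]*1.5625).round(),"min",np.nanpercentile(p,3,0).round(3),"max",np.nanpercentile(p,97,0).round(3),"topmid",((np.nanpercentile(q,2,0)+np.nanpercentile(q,98,0))/2).round(4))
# height-based top parts
W=pts(t)
g=(W[...,0]>.1)&(W[...,0]<.65)&(W[...,1]<.5)&(W[...,1]>-.5)
bx=g&(W[...,2]>.024)&(W[...,2]<.05)&(W[...,1]<-.1)
uv=W[bx][:,:2].astype(np.float32);r=cv2.minAreaRect(uv);print("box",r)
for lo,hi in((.05,.1),(.1,.13)):
    N,L,st,ce=cv2.connectedComponentsWithStats((g&(W[...,2]>lo)&(W[...,2]<hi)).astype(np.uint8))
    for i in range(1,N):
        if st[i,4]>8:
            p=W[L==i];print(lo,(ce[i]*1.5625).round(),st[i,4],np.percentile(p,3,0).round(3),np.percentile(p,97,0).round(3))
E
python3 m.py
```

```text
top green 430 [376. 267.] min [ 0.57  -0.032  0.   ] max [0.644 0.041 0.006] topmid [0.6076 0.0046 0.0035]
top green 174 [375. 266.] min [ 0.591 -0.011  0.001] max [0.625 0.021 0.007] topmid [0.6076 0.0052 0.0043]
top green 32 [566. 315.] min [ 0.507 -0.294  0.037] max [ 0.526 -0.286  0.041] topmid [ 0.5166 -0.2902  0.0391]
top amber 433 [185. 376.] min [0.407 0.26  0.05 ] max [0.451 0.307 0.058] topmid [0.4303 0.2835 0.055 ]
top amber 15 [651. 362.] min [ 0.441 -0.421  0.028] max [ 0.449 -0.413  0.032] topmid [ 0.445  -0.4172  0.0303]
top yellow 471 [249. 254.] min [0.605 0.17  0.   ] max [0.649 0.238 0.04 ] topmid [0.6269 0.204  0.0379]
top purple 195 [314. 315.] min [0.506 0.082 0.021] max [0.535 0.114 0.097] topmid [0.5243 0.1006 0.0933]
top purple 144 [354. 416.] min [0.351 0.019 0.032] max [0.388 0.05  0.109] topmid [0.3712 0.0387 0.1065]
top black 123 [305. 305.] min [0.512 0.088 0.096] max [0.536 0.111 0.111] topmid [0.5245 0.1001 0.1091]
top black 144 [636. 335.] min [ 0.468 -0.39   0.054] max [ 0.493 -0.374  0.086] topmid [ 0.4809 -0.3826  0.0838]
top black 124 [397. 346.] 
[... 876 characters left out ...]
1639823914), (0.10037244111299515, 0.20066887140274048), 0.9892293214797974)
0.05 [312. 313.] 154 [0.506 0.082 0.051] [0.54  0.119 0.096]
0.05 [637. 335.] 171 [ 0.468 -0.392  0.052] [ 0.493 -0.374  0.086]
0.05 [397. 354.] 122 [ 0.444 -0.048  0.056] [ 0.478 -0.012  0.096]
0.05 [284. 373.] 262 [0.411 0.116 0.057] [0.454 0.157 0.098]
0.05 [184. 375.] 486 [0.405 0.261 0.052] [0.454 0.311 0.058]
0.05 [353. 415.] 126 [0.351 0.02  0.057] [0.39  0.056 0.09 ]
0.1 [304. 303.] 146 [0.513 0.089 0.101] [0.538 0.115 0.111]
0.1 [397. 345.] 145 [ 0.451 -0.043  0.106] [ 0.477 -0.017  0.112]
0.1 [275. 369.] 118 [0.422 0.128 0.107] [0.444 0.15  0.112]
0.1 [346. 414.] 157 [0.358 0.026 0.106] [0.383 0.052 0.112]
```

View pics/crop.png

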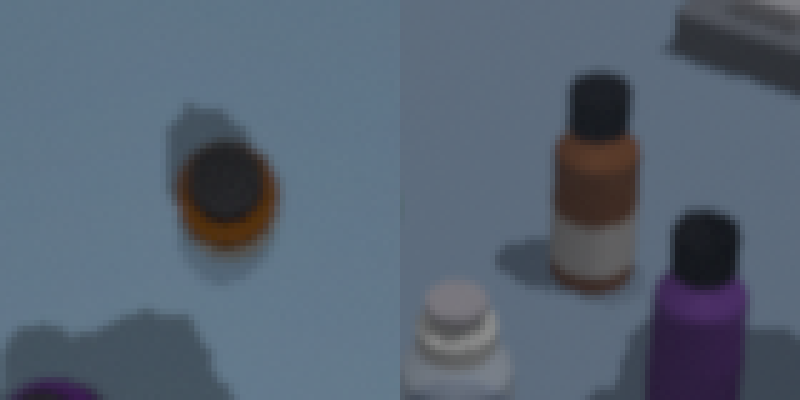

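The enlarged crop confirms the target: the bottle at top (398,350) and side (436,308) is amber with a black cap and a paper band, while its neighbours are purple. Positions found:
- **Flux:** (0.463, -0.030), top at 0.109 m.
- **Grip:** (0.481, -0.383), top at 0.084 m.
- **Pointer:** y about -0.290.
- **Coaster:** (0.608, 0.005).

These heights match the given sizes, so I'm moving above the grip.

Emit:
send_rows(steps="1 0.032 0.008 -0.01 0 0 -0.09; 1 0.032 0.008 -0.01 0 0 -0.09; 1 0.032 0.008 -0.01 0 0 -0.09; 1 0.032 0.008 -0.01 0 0 -0.09; 1 0.032 0.008 -0.01 0 0 -0.09")

```text
clock: 0.52
eef_pos: [0.387, -0.4053, 0.1804]
tool_rot: [1.0, 0.007, -0.0, -0.0]
ft_force: [-0.3, -0.7, -0.7]
grip_width: 0.0855
grasp_force: 0.0
```

Emit:
send_rows(steps="1 0.032 0.008 -0.01 0 0 0; 1 0.032 0.008 -0.01 0 0 0; 1 0.031 0.006 -0.01 0 0 0; 1 0 0 0 0 0 0; 1 0 0 0 0 0 0")

```text
clock: 0.93
eef_pos: [0.4815, -0.3826, 0.1491]
tool_rot: [1.0, 0.011, -0.002, -0.001]
ft_force: [-0.2, 0.1, 0.6]
grip_width: 0.0851
grasp_force: 0.0
```

Emit:
send_rows(steps="1 0 0 -0.03 0 0 0; 1 0 0 -0.03 0 0 0; 1 0 0 -0.025 0 0 0; 1 0 0 -0.011 0 0 0; 1 0 0 0 0 0 0")

```text
clock: 1.35
eef_pos: [0.4777, -0.383, 0.0525]
tool_rot: [1.0, 0.009, -0.003, -0.002]
ft_force: [-0.6, -0.0, 0.4]
grip_width: 0.0851
grasp_force: 0.0
```

Emit:
send_rows(steps="-1 0 0 0 0 0 0; -1 0 0 0 0 0 0; -1 0 0 0 0 0 0; -1 0 0 0 0 0 0; -1 0 0 0 0 0 0")

```text
clock: 1.77
eef_pos: [0.4816, -0.3846, 0.0567]
tool_rot: [1.0, 0.009, 0.001, 0.001]
ft_force: [-0.0, 0.5, -0.2]
grip_width: 0.0254
grasp_force: 0.0
```

Emit:
send_rows(steps="-1 0 0 0 0 0 0; -1 0 0 0 0 0 0; -1 0 0 0 0 0 0; -1 0 0 0 0 0 0; -1 0 0 0 0 0 0")

```text
clock: 2.18
eef_pos: [0.4815, -0.3846, 0.0567]
tool_rot: [1.0, 0.009, 0.001, 0.001]
ft_force: [-1.4, 0.5, 5.7]
grip_width: 0.0188
grasp_force: 59.4
```

Gripped: the fingers stopped at 19 mm. Sliding it 92 mm along the box's +y.

Emit:
send_rows(steps="-1 -0.0003 0.018 0 0 0 0; -1 -0.0003 0.02 0 0 0 0; -1 -0.0004 0.02 0 0 0 0; -1 -0.0003 0.02 0 0 0 0; -1 -0.0003 0.014 0 0 0 0")

```text
clock: 2.6
eef_pos: [0.4802, -0.2918, 0.0567]
tool_rot: [1.0, 0.009, 0.001, 0.001]
ft_force: [0.5, -2.5, 5.6]
grip_width: 0.0192
grasp_force: 60.4
```

Emit:
send_rows(steps="-1 0 0 0 0 0 0; -1 0 0 0 0 0 0; 1 0 0 0 0 0 0; 1 0 0 0 0 0 0; 1 0 0 0 0 0 0")

```text
clock: 3.02
eef_pos: [0.4791, -0.292, 0.0549]
tool_rot: [1.0, 0.009, -0.0, -0.0]
ft_force: [-0.4, 0.6, -0.7]
grip_width: 0.0544
grasp_force: 0.0
```

Emit:
send_rows(steps="1 0 0 0 0 0 0; 1 0 0 0.02 0 0 0; 1 0 0 0.04 0 0 0; 1 0 0 0.04 0 0 0; 1 -0.04 0 0.03 0 0 0")

```text
clock: 3.43
eef_pos: [0.4514, -0.2936, 0.1838]
tool_rot: [1.0, 0.011, 0.004, 0.002]
ft_force: [1.9, -2.6, 1.4]
grip_width: 0.0854
grasp_force: 0.0
```

Emit:
send_rows(steps="1 -0.04 0 0.01 0 0 0; 1 -0.04 0 0 0 0 0; 1 -0.04 0 0 0 0 0; 1 -0.02 0 0 0 0 0; 1 0 0 0 0 0 0")

```text
clock: 3.85
eef_pos: [0.3018, -0.2912, 0.1902]
tool_rot: [1.0, 0.007, -0.001, -0.001]
ft_force: [0.3, -0.0, -0.2]
grip_width: 0.0855
grasp_force: 0.0
```

Run:
```python
from h import *
t=camera("top");s=camera("side");np.savez("top1.npz",**t);np.savez("side1.npz",**s)
o=get_obs();print(o["joint_pos"].round(3),o["eef_pos"].round(3),o["tool_rot"].round(3))
W=pts(t)
g=(abs(W[...,0]-.48)<.035)&(W[...,1]<-.23)&(W[...,1]>-.43)&(W[...,2]>.076)&(W[...,2]<.092)
p=W[g];print("grip",g.sum(),p.min(0).round(4),p.max(0).round(4),((p.min(0)+p.max(0))/2).round(4))
hsv=cv2.cvtColor(t["frame"],cv2.COLOR_RGB2HSV);H,S=hsv[...,0].astype(int),hsv[...,1]
m=(abs(H-65)<15)&(S>120)&(W[...,1]<-.2)&(W[...,0]<.6)&(W[...,1]>-.43)
p=W[m&(W[...,2]>.036)];print("mark",len(p),p.min(0).round(4),p.max(0).round(4),((p.min(0)+p.max(0))/2).round(4),p.mean(0).round(4))
a,b=t["frame"],s["frame"]
c=np.hstack([cv2.resize(a[185:250,325:425],(400,260),interpolation=3),cv2.resize(b[110:175,275:375],(400,260),interpolation=3)])
cv2.imwrite("pics/dim1.png",c[:,:,::-1])
```

```text
[-0.764  0.112 -0.261  1.196  0.     2.361] [ 0.306 -0.292  0.191] [1.    0.008 0.    0.   ]
grip 109 [ 0.4667 -0.3007  0.0761] [ 0.4922 -0.2799  0.0875] [ 0.4795 -0.2903  0.0818]
mark 34 [ 0.5063 -0.2947  0.0367] [ 0.5264 -0.2859  0.0437] [ 0.5164 -0.2903  0.0402] [ 0.5169 -0.2901  0.0397]
```

View pics/dim1.png

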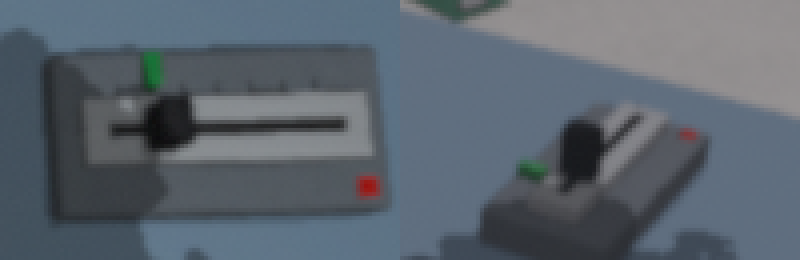

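The grip's y is -0.2903 in the depth data. The pointer's line at the grip is at -0.291, so they agree within 1 mm; the crop (pointer at (153,70), grip at (170,120), shifted by parallax) fits. Next I turn the wrist and pitch up a little, to learn the arm's geometry for a low, tilted side grasp.

Emit:
send_rows(steps="1 0 0 0.02 0 0 0.118; 1 0 0 0.02 0 0 0.118; 1 0 0 0.02 0 0 0.118; 1 0 0 0.02 0 0 0.118; 1 0 0 0.02 0 0 0.118")

```text
clock: 4.37
eef_pos: [0.3073, -0.2923, 0.2911]
tool_rot: [0.953, 0.303, 0.0, -0.0]
ft_force: [0.2, -0.6, 0.2]
grip_width: 0.0857
grasp_force: 0.0
```

Emit:
send_rows(steps="1 0 0 0 0 0 0.118; 1 0 0 0 0 0 0.118; 1 0 0 0 0 0 0.118; 1 0 0 0 0 0 0.118; 1 0 0 0 0 0 0.118")

```text
clock: 4.78
eef_pos: [0.3075, -0.2924, 0.2901]
tool_rot: [0.824, 0.567, 0.0, 0.0]
ft_force: [-0.3, 0.4, 0.3]
grip_width: 0.085
grasp_force: 0.0
```

Emit:
send_rows(steps="1 0 0 0 0 0 0.118; 1 0 0 0 0 0 0.118; 1 0 0 0 0 0 0.118; 1 0 0 0 0 0 0.118; 1 0 0 0 0 0 0.118")

```text
clock: 5.2
eef_pos: [0.3075, -0.2924, 0.2901]
tool_rot: [0.623, 0.782, 0.0, 0.0]
ft_force: [0.8, 0.3, 0.4]
grip_width: 0.0858
grasp_force: 0.0
```

Emit:
send_rows(steps="1 0 0 0 0 0 0.118; 1 0 0 0 0 0 0.118; 1 0 0 0 0 0 0.118; 1 0 0 0 0 0 0.118; 1 0 0 0 0 0 0.118")

```text
clock: 5.62
eef_pos: [0.3075, -0.2923, 0.29]
tool_rot: [0.369, 0.929, 0.0, 0.0]
ft_force: [-0.3, 0.0, 0.5]
grip_width: 0.0851
grasp_force: 0.0
```

```bash
python3 -c "
from h import *
o=get_obs();print(o['joint_pos'].round(4).tolist(),o['eef_pos'].round(4),o['tool_rot'].round(3))"
```

```text
[-0.7604, 0.0702, -0.047, 1.4536, 0.0003, -0.0048] [ 0.3075 -0.2923  0.29  ] [0.369 0.929 0.    0.   ]
```

Emit:
send_rows(steps="1 0.02 0 0 -0.085 -0.085 0; 1 0.02 0 0 -0.085 -0.085 0; 1 0.02 0 0 -0.085 -0.085 0; 1 0.02 0 0 -0.085 -0.085 0; 1 0.02 0 0 -0.085 -0.085 0")

```text
clock: 6.03
eef_pos: [0.4085, -0.2921, 0.2921]
tool_rot: [0.355, 0.885, -0.117, 0.276]
ft_force: [1.0, 0.1, -0.6]
grip_width: 0.0855
grasp_force: 0.0
```

```bash
python3 -c "
from h import *
o=get_obs();print(o['joint_pos'].round(4).tolist(),o['eef_pos'].round(4),o['tool_rot'].round(3))"
```

```text
[-0.5366, -0.2124, -0.4857, 0.7025, -0.1393, 0.183] [ 0.4085 -0.2921  0.2921] [ 0.355  0.885 -0.117  0.276]
```

Emit:
send_rows(steps="1 0.02 0 0 0 0 0.1; 1 0.02 0 0 0 0 0.1; 1 0.02 0 0 0 0 0.1; 1 0.02 0 0 0 0 0; 1 0 0 0 0 0 0")

```text
clock: 6.45
eef_pos: [0.4898, -0.2924, 0.2906]
tool_rot: [0.218, 0.93, -0.074, 0.287]
ft_force: [0.0, -0.8, 0.8]
grip_width: 0.0856
grasp_force: 0.0
```

```bash
python3 -c "
from h import *
o=get_obs();print(o['joint_pos'].round(4).tolist(),o['eef_pos'].round(4).tolist(),o['tool_rot'].round(4).tolist())"
```

```text
[-0.5625, -0.0706, -0.3717, 0.6686, 0.0457, -0.0876] [0.4898, -0.2924, 0.2906] [0.218, 0.9297, -0.0738, 0.2874]
```

```bash
cat > kin.py <<'E'
import numpy as np
from scipy.optimize import least_squares
from scipy.spatial.transform import Rotation as R
D=[([-1.10198,.24133,.00387,1.33524,0,1.5708],[.22565,-.44554,.23051],[.97265,.23226,-.0002,-.0009]),
([-.764,.112,-.261,1.196,0,2.361],[.306,-.292,.191],[1,.008,0,0]),
([-0.7604,0.0702,-0.047,1.4536,0.0003,-0.0048],[.3075,-.2923,.29],[.369,.929,0,0]),
([-0.5366,-0.2124,-0.4857,0.7025,-0.1393,0.183],[.4085,-.2921,.2921],[.355,.885,-.117,.276]),
([-0.5625,-0.0706,-0.3717,0.6686,0.0457,-0.0876],[0.4898,-0.2924,0.2906],[0.218,0.9297,-0.0738,0.2874])]
C=np.array([[0,0,1],[0,1,0],[-1,0,0.]])  # tool z->x, y->left at q6=0
def ori(q,s5=1,s6=1): return R.from_euler("ZYZX",[q[0],q[1]-q[2]+q[3],s5*q[4],s6*q[5]])*R.from_matrix(C)
def fk(q,P,s5=1,s6=1):
    H,A,F,g,L1,L2=P; f=q[1]-q[2]
    p4=np.array([A*np.sin(q[1])+F*np.cos(f)-g*np.sin(f),0,H+A*np.cos(q[1])-F*np.sin(f)-g*np.cos(f)])
    p4=p4+R.from_euler("y",f+q[3]).apply([L1,0,0])
    return R.from_euler("z",q[0]).apply(p4)+L2*ori(q,s5,s6).as_matrix()[:,2], ori(q,s5,s6)
def fit(s5=1,s6=1):
    P0=np.array([.25,.45,.4,0,.1,.25])
    f=lambda P:np.concatenate([fk(q,P,s5,s6)[0]-p for q,p,_ in D]+[.002*(P-P0)])
    return least_squares(f,P0)
LO=np.array([-2.72,-1.05,-1.09,-1.99,-1.42,-3.14]);HI=np.array([2.72,1.87,1.28,2.15,1.44,3.14])
E
python3 - <<'E'
from kin import *
for s5 in(1,-1):
  for s6 in(1,-1):
    r=fit(s5,s6);print(s5,s6,r.x.round(4),r.cost,[round(float((ori(q,s5,s6).inv()*R.from_quat(t)).magnitude()),3) for q,_,t in D],np.abs(r.fun[:15]).max().round(5))
E
```

```text
Traceback (most recent call last):
  File "kin.py", line 19, in fit
    return least_squares(f,P0)
  File "kin.py", line 18, in <lambda>
    f=lambda P:np.concatenate([fk(q,P,s5,s6)[0]-p for q,p,_ in D]+[.002*(P-P0)])
                               ~~^^^^^^^^^^^
  File "kin.py", line 15, in fk
    return R.from_euler("z",q[0]).apply(p4)+L2*ori(q,s5,s6).as_matrix()[:,2], ori(q,s5,s6)
                                               ~~~^^^^^^^^^
  File "kin.py", line 10, in ori
    def ori(q,s5=1,s6=1): return R.from_euler("ZYZX",[q[0],q[1]-q[2]+q[3],s5*q[4],s6*q[5]])*R.from_matrix(C)
                                 ~~~~~~~~~~~~^^^^^^^^^^^^^^^^^^^^^^^^^^^^^^^^^^^^^^^^^^^^^^
  File "scipy/spatial/transform/_rotation.pyx", line 1413, in scipy.spatial.transform._rotation.Rotation.from_euler
ValueError: Expected axis specification to be a non-empty string of upto 3 characters, got ZYZX
```

```bash
sed -i 's/R.from_euler("ZYZX",.*$/R.from_euler("ZYZ",[q[0],q[1]-q[2]+q[3],s5*q[4]])*R.from_euler("x",s6*q[5])*R.from_matrix(C)/' kin.py
python3 - <<'E'
from kin import *
for s5 in(1,-1):
  for s6 in(1,-1):
    r=fit(s5,s6);print(s5,s6,r.x.round(4),r.cost,[round(float((ori(q,s5,s6).inv()*R.from_quat(t)).magnitude()),3) for q,_,t in D],np.abs(r.fun[:15]).max().round(5))
E
```

```text
1 1 [ 0.2421  0.4935  0.3916 -0.0068  0.1014  0.3039] 4.0285692528649837e-07 [0.0, 0.002, 0.001, 0.001, 0.0] 0.00065
1 -1 [ 0.2421  0.4935  0.3916 -0.0068  0.1014  0.3039] 4.0285692528656566e-07 [3.142, 1.561, 0.009, 0.366, 0.175] 0.00065
-1 1 [ 0.236   0.5072  0.39   -0.0044  0.7124 -0.3023] 1.07786515827752e-05 [0.0, 0.002, 0.001, 0.279, 0.091] 0.00337
-1 -1 [ 0.236   0.5072  0.39   -0.0044  0.7124 -0.3023] 1.077865158277563e-05 [3.142, 1.561, 0.009, 0.46, 0.198] 0.00337
```

```bash
cat >> kin.py <<'E'
P=np.array([.2421,.4935,.3916,-.0068,.1014,.3039])
def tool(a,th,flip=0): # heading a, th down; flip rolls half a turn
    z=np.array([np.cos(a)*np.cos(th),np.sin(a)*np.cos(th),-np.sin(th)]);y=np.array([-np.sin(a),np.cos(a),0])*(-1 if flip else 1)
    return R.from_matrix(np.column_stack([np.cross(y,z),y,z]))
def ik(p,r,seeds=([-.3,.5,-.6,-.8,.4,0],[0,.3,-.3,-.4,0,2.9],[0,.3,-.3,-.4,0,-2.9],[0,.6,-.8,-1,0,.5])):
    best=None
    for s in seeds:
        def f(q):
            pp,o=fk(q,P);return np.concatenate([(pp-p)*5,(o.inv()*r).as_rotvec()])
        k=least_squares(f,np.clip(s,LO+.02,HI-.02),bounds=(LO+.005,HI-.005))
        if best is None or k.cost<best.cost: best=k
    return best.x,best.cost
def wz(q):
    p,o=fk(q,P);j5=p-P[5]*o.as_matrix()[:,2];f=q[1]-q[2]
    return round(j5[2],3),round(P[0]+P[1]*np.cos(q[1])-P[2]*np.sin(f)-P[3]*np.cos(f),3)
E
python3 - <<'E'
from kin import *
fx=np.array([.463,-.030,.055]);co=np.array([.608,.005,.060])
for th in(.3,.45,.6,.75):
  for a in(0.,.2,.4,.6):
    o=tool(a,th);z=o.as_matrix()[:,2]
    out=[]
    for n,p,r in(("pre",fx+(.019-.1)*z,o),("grasp",fx+.019*z,o),("place",co+.019*z,o),("inv",np.array([.5,.0,.33]),tool(a,-th,1)),("inv2",np.array([.55,-.1,.38]),tool(a,-th,1))):
        q,c=ik(p,r);out.append((n,"ok" if c<1e-6 else "NO%.0e"%c,q[4].round(2),q[5].round(2),wz(q)))
    print(th,a,*out)
E
```

```text
0.3 0.0 ('pre', 'NO1e-01', np.float64(1.43), np.float64(-2.08), (np.float64(0.11), np.float64(0.195))) ('grasp', 'NO1e-01', np.float64(0.58), np.float64(-0.34), (np.float64(0.235), np.float64(0.305))) ('place', 'ok', np.float64(-0.01), np.float64(0.0), (np.float64(0.144), np.float64(0.174))) ('inv', 'NO1e-01', np.float64(0.01), np.float64(3.14), (np.float64(0.428), np.float64(0.446))) ('inv2', 'NO3e-02', np.float64(0.65), np.float64(-2.97), (np.float64(0.306), np.float64(0.271)))
0.3 0.2 ('pre', 'NO5e-02', np.float64(1.3), np.float64(-1.47), (np.float64(0.163), np.float64(0.264))) ('grasp', 'NO6e-02', np.float64(0.97), np.float64(-0.58), (np.float64(0.169), np.float64(0.24))) ('place', 'ok', np.float64(0.33), np.float64(-0.11), (np.float64(0.144), np.float64(0.176))) ('inv', 'NO1e-01', np.float64(1.06), np.float64(-2.93), (np.float64(0.297), np.float64(0.265))) ('inv2', 'NO6e-03', np.float64(0.82), np.float64(-2.89), (np.float64(0.312), np.float64(0.275)))
0.3 0.4 ('pre', 'NO8e-03', np.float64(1.27), np.float64(-1.39), (np.float64(0.169), np.float64(0.269))) ('grasp', 'NO2e-02', np.f
[... 5931 characters left out ...]
at64(0.254), np.float64(0.33))) ('inv', 'NO2e-01', np.float64(1.04), np.float64(-2.9), (np.float64(0.309), np.float64(0.273))) ('inv2', 'NO1e-01', np.float64(0.84), np.float64(-2.77), (np.float64(0.323), np.float64(0.281)))
0.75 0.6 ('pre', 'ok', np.float64(0.78), np.float64(-1.17), (np.float64(0.317), np.float64(0.414))) ('grasp', 'ok', np.float64(0.7), np.float64(-0.89), (np.float64(0.249), np.float64(0.339))) ('place', 'ok', np.float64(0.58), np.float64(-0.66), (np.float64(0.254), np.float64(0.337))) ('inv', 'NO2e-01', np.float64(1.12), np.float64(-2.81), (np.float64(0.311), np.float64(0.275))) ('inv2', 'NO1e-01', np.float64(1.0), np.float64(-2.63), (np.float64(0.328), np.float64(0.279)))
```

```bash
cat > inv.py <<'E'
from kin import *
import itertools
for th in(.45,.55):
  res=[]
  for x,y,z,a in itertools.product((.55,.62,.68),(-.2,-.1,0.),(.4,.48,.56),(0.,.3,.6)):
    h=np.array([np.cos(a),np.sin(a),0]);p=np.array([x,y,z])
    q0,c=ik(p,tool(a,th),([-.3,.4,-.2,.1,.4,-.3],))
    if c>1e-6: continue
    for s in(1,-1):
        q=q0;ok=True;mar=9;stp=0
        for k in range(1,14):
            qn,c=ik(p,R.from_rotvec(h*s*np.pi*k/13)*tool(a,th),(q,))
            if c>1e-6: ok=False;break
            stp=max(stp,np.abs(qn-q).max());q=qn;mar=min(mar,np.minimum(q-LO,HI-q).min())
        if ok and stp<.7: res.append((mar.round(3),x,y,z,a,s,stp.round(2),q0.round(2).tolist(),q.round(2).tolist()))
  for r in sorted(res,key=lambda r:-r[0])[:8]: print(th,*r)
E
python3 inv.py
```

```text
0.45 0.339 0.68 -0.2 0.56 0.3 -1 0.24 [-0.59, 0.07, 0.1, 0.69, 0.78, -0.49] [-0.59, 0.43, -0.57, -1.65, 0.78, -2.65]
0.45 0.309 0.68 -0.1 0.56 0.3 -1 0.24 [-0.41, -0.04, -0.03, 0.58, 0.63, -0.36] [-0.41, 0.34, -0.7, -1.6, 0.63, -2.79]
0.45 0.282 0.68 0.0 0.56 0.6 -1 0.25 [-0.33, 0.02, 0.05, 0.71, 0.8, -0.53] [-0.33, 0.4, -0.63, -1.71, 0.8, -2.62]
0.45 0.227 0.68 0.0 0.56 0.3 -1 0.25 [-0.19, -0.11, -0.11, 0.5, 0.44, -0.23] [-0.19, 0.28, -0.77, -1.55, 0.44, -2.91]
0.45 0.225 0.62 -0.2 0.56 0.3 -1 0.25 [-0.66, -0.03, 0.01, 0.74, 0.83, -0.56] [-0.66, 0.38, -0.69, -1.77, 0.83, -2.58]
0.45 0.214 0.62 -0.2 0.56 0.0 -1 0.25 [-0.52, -0.16, -0.15, 0.52, 0.47, -0.25] [-0.52, 0.25, -0.83, -1.59, 0.47, -2.9]
0.45 0.209 0.68 -0.2 0.48 0.0 -1 0.25 [-0.46, -0.04, -0.25, 0.28, 0.41, -0.21] [-0.46, 0.51, -0.76, -1.77, 0.41, -2.93]
0.45 0.209 0.68 -0.2 0.56 0.0 -1 0.25 [-0.46, -0.06, -0.06, 0.49, 0.41, -0.21] [-0.46, 0.32, -0.71, -1.52, 0.41, -2.93]
0.55 0.242 0.68 -0.2 0.56 0.0 -1 0.29 [-0.44, -0.02, 0.07, 0.68, 0.37, -0.24] [-0.44, 0.42, -0.69, -1.71, 0.37, -2.9]
0.55 0.238 0.68 0.0 0.56 0.3 -1 0.3 [-0.18, -0.07, 0.02, 0.69, 0.4, -0.26] [-0.18, 0.39, -0.76, -1.75, 0.4, -2.88]
0.55 0.198 0.68 -0.1 0.56 0.3 -1 0.29 [-0.39, -0.0, 0.1, 0.77, 0.57, -0.41] [-0.39, 0.44, -0.68, -1.79, 0.57, -2.74]
0.55 0.194 0.62 -0.2 0.56 0.0 -1 0.3 [-0.51, -0.12, -0.02, 0.71, 0.43, -0.28] [-0.51, 0.36, -0.82, -1.8, 0.43, -2.86]
0.55 0.164 0.68 -0.2 0.56 0.3 -1 0.28 [-0.57, 0.11, 0.23, 0.89, 0.71, -0.55] [-0.57, 0.52, -0.55, -1.83, 0.71, -2.59]
0.55 0.142 0.62 -0.1 0.56 0.0 -1 0.34 [-0.27, -0.2, -0.1, 0.67, 0.23, -0.14] [-0.27, 0.31, -0.92, -1.79, 0.23, -3.0]
0.55 0.134 0.62 0.0 0.56 0.3 -1 0.31 [-0.2, -0.19, -0.08, 0.72, 0.42, -0.28] [-0.2, 0.33, -0.9, -1.84, 0.42, -2.86]
0.55 0.122 0.68 -0.1 0.56 0.0 -1 0.32 [-0.23, -0.09, -0.0, 0.65, 0.2, -0.12] [-0.23, 0.37, -0.77, -1.71, 0.2, -3.02]
```

Run:
```python
from kin import *
o=R.from_quat([0.218,0.9297,-0.0738,0.2874]);T=tool(.6,.45)
v=(T*o.inv()).as_rotvec();print("rotvec",v.round(4),T.as_quat().round(3))
p0=np.array([.4898,-.2924,.2906])
pre=np.array([.403,-.071,.090])
W=[p0,pre+[0,-.08,.12],pre,np.array([.477,-.020,.0467]),np.array([.477,-.020,.2]),np.array([.68,0,.56])]
q=np.array([-0.5625,-0.0706,-0.3717,0.6686,0.0457,-0.0876])
for i in range(5):
  for t in np.linspace(0,1,6)[1:]:
    r=(R.from_rotvec(v*t)*o) if i==0 else T
    qn,c=ik(W[i]*(1-t)+W[i+1]*t,r,(q,));print(i,round(t,1),"%.0e"%c,np.abs(qn-q).max().round(2),qn.round(2),wz(qn));q=qn
```

```text
rotvec [ 0.049  -0.5412  1.0426] [-0.25   0.809  0.157  0.508]
0 0.2 3e-24 0.24 [-0.67 -0.14 -0.53  0.53  0.29 -0.31] (np.float64(0.507), np.float64(0.588))
0 0.4 5e-23 0.26 [-0.79 -0.14 -0.64  0.45  0.55 -0.55] (np.float64(0.468), np.float64(0.551))
0 0.6 4e-27 0.29 [-0.91 -0.09 -0.7   0.46  0.8  -0.84] (np.float64(0.427), np.float64(0.516))
0 0.8 7e-22 0.39 [-1.    0.03 -0.69  0.6   1.   -1.22] (np.float64(0.385), np.float64(0.483))
0 1.0 2e-20 0.52 [-1.05  0.2  -0.63  0.9   1.12 -1.74] (np.float64(0.342), np.float64(0.442))
1 0.2 1e-30 0.13 [-1.02  0.21 -0.7   0.76  1.12 -1.69] (np.float64(0.318), np.float64(0.419))
1 0.4 9e-30 0.14 [-1.    0.24 -0.77  0.62  1.12 -1.63] (np.float64(0.294), np.float64(0.395))
1 0.6 1e-27 0.16 [-0.97  0.27 -0.84  0.46  1.12 -1.56] (np.float64(0.27), np.float64(0.372))
1 0.8 3e-25 0.17 [-0.94  0.31 -0.91  0.29  1.12 -1.5 ] (np.float64(0.246), np.float64(0.347))
1 1.0 1e-22 0.19 [-0.9   0.37 -0.97  0.09  1.12 -1.42] (np.float64(0.222), np.float64(0.323))
2 0.2 4e-26 0.19 [-0.84  0.4  -1.01 -0.09  1.1  -1.28] (np.float64(0.214), np.float64(0.312))
2 0.
[... 606 characters left out ...]
-0.85] (np.float64(0.271), np.float64(0.353))
3 0.8 4e-21 0.14 [-0.61  0.13 -0.98 -0.18  1.   -0.85] (np.float64(0.302), np.float64(0.383))
3 1.0 9e-23 0.13 [-0.61  0.04 -0.94 -0.04  1.   -0.85] (np.float64(0.332), np.float64(0.414))
4 0.2 7e-30 0.16 [-0.53 -0.05 -0.78  0.12  0.95 -0.74] (np.float64(0.404), np.float64(0.48))
4 0.4 3e-30 0.18 [-0.46 -0.09 -0.6   0.27  0.91 -0.67] (np.float64(0.476), np.float64(0.548))
4 0.6 7e-30 0.2 [-0.41 -0.08 -0.41  0.42  0.87 -0.61] (np.float64(0.548), np.float64(0.616))
4 0.8 3e-27 0.22 [-0.37 -0.05 -0.19  0.56  0.83 -0.56] (np.float64(0.62), np.float64(0.686))
4 1.0 3e-23 0.24 [-0.33  0.02  0.05  0.71  0.8  -0.53] (np.float64(0.692), np.float64(0.756))
```

Run:
```python
from kin import *
fx=np.array([.463,-.030,.057])
for a in(.6,.7,.8,.9):
  for th in(.35,.45,.52):
    T=tool(a,th);z=T.as_matrix()[:,2];q=np.array([-.9,.37,-.97,.1,1.1,-1.4]);o=[]
    for d in(-.081,-.03,.019):
        q,c=ik(fx+d*z,T,(q,));o.append((c<1e-6,np.minimum(q-LO,HI-q)[[1,2,3,4]].min().round(3)))
    h=np.array([np.cos(a),np.sin(a),0]);qi,c=ik(np.array([.68,0,.56]),tool(a,-th,1),([-.33,.4,-.63,-1.71,.8,-2.62],))
    print(a,th,o,q.round(2),"inv",c<1e-6,np.minimum(qi-LO,HI-qi).min().round(2))
```

```text
0.6 0.35 [(np.True_, np.float64(0.121)), (np.True_, np.float64(0.02)), (np.False_, np.float64(0.005))] [-0.65  0.71 -1.08 -0.92  1.1  -0.81] inv True 0.44
0.6 0.45 [(np.True_, np.float64(0.118)), (np.True_, np.float64(0.045)), (np.True_, np.float64(0.019))] [-0.61  0.59 -1.07 -0.72  1.   -0.85] inv True 0.28
0.6 0.52 [(np.True_, np.float64(0.127)), (np.True_, np.float64(0.066)), (np.True_, np.float64(0.044))] [-0.58  0.5  -1.05 -0.57  0.93 -0.88] inv True 0.15
0.7 0.35 [(np.True_, np.float64(0.229)), (np.True_, np.float64(0.169)), (np.True_, np.float64(0.101))] [-0.66  0.65 -0.99 -0.58  1.17 -1.02] inv True 0.4
0.7 0.45 [(np.True_, np.float64(0.256)), (np.True_, np.float64(0.173)), (np.True_, np.float64(0.123))] [-0.63  0.55 -0.97 -0.4   1.07 -1.06] inv True 0.2
0.7 0.52 [(np.True_, np.float64(0.253)), (np.True_, np.float64(0.183)), (np.True_, np.float64(0.142))] [-0.6   0.49 -0.95 -0.3   0.99 -1.07] inv True 0.08
0.8 0.35 [(np.True_, np.float64(0.257)), (np.True_, np.float64(0.221)), (np.True_, np.float64(0.23))] [-0.68  0.62 -0.86 -0.17  1.21 -1.3 ] inv True 0.28
0.8 0.45 [(np.True_, np.float64(0.336)), (np.True_, np.float64(0.304)), (np.True_, np.float64(0.238))] [-0.65  0.55 -0.85 -0.08  1.1  -1.29] inv True 0.1
0.8 0.52 [(np.True_, np.float64(0.376)), (np.True_, np.float64(0.302)), (np.True_, np.float64(0.247))] [-0.62  0.5  -0.84 -0.03  1.03 -1.27] inv False 0.01
0.9 0.35 [(np.True_, np.float64(0.296)), (np.True_, np.float64(0.241)), (np.True_, np.float64(0.219))] [-0.68  0.64 -0.72  0.23  1.22 -1.6 ] inv True 0.13
0.9 0.45 [(np.True_, np.float64(0.364)), (np.True_, np.float64(0.328)), (np.True_, np.float64(0.32))] [-0.65  0.57 -0.73  0.23  1.12 -1.52] inv False 0.01
0.9 0.52 [(np.True_, np.float64(0.417)), (np.True_, np.float64(0.393)), (np.True_, np.float64(0.356))] [-0.63  0.52 -0.73  0.24  1.05 -1.48] inv False 0.01
```

Run:
```python
from kin import *
o=R.from_quat([0.218,0.9297,-0.0738,0.2874]);T=tool(.7,.4)
v=(T*o.inv()).as_rotvec();print(v.round(4),(v/13).round(4),T.as_quat().round(4))
q=np.array([-0.5625,-0.0706,-0.3717,0.6686,0.0457,-0.0876]);p0=np.array([.4898,-.2924,.2906]);p1=np.array([.406,-.14,.2])
for t in np.arange(1,14)/13:
    qn,c=ik(p0*(1-t)+p1*t,R.from_rotvec(v*t)*o,(q,));print("%.0e"%c,(qn-q).round(2));q=qn
print(q.round(2))
```

```text
[ 0.0829 -0.5956  1.1347] [ 0.0064 -0.0458  0.0873] [-0.2858  0.783   0.1895  0.519 ]
3e-22 [-0.04 -0.03 -0.07 -0.06  0.1  -0.09]
8e-22 [-0.05 -0.02 -0.06 -0.05  0.11 -0.09]
2e-21 [-0.05 -0.01 -0.05 -0.04  0.11 -0.09]
3e-21 [-0.05 -0.   -0.05 -0.03  0.11 -0.1 ]
2e-21 [-0.05  0.01 -0.04 -0.02  0.11 -0.1 ]
5e-22 [-0.05  0.02 -0.03 -0.01  0.11 -0.11]
2e-24 [-0.04  0.03 -0.02  0.01  0.1  -0.13]
9e-21 [-0.04  0.04 -0.01  0.03  0.09 -0.14]
2e-19 [-0.03  0.05  0.01  0.06  0.08 -0.16]
6e-19 [-0.03  0.06  0.02  0.09  0.07 -0.18]
5e-19 [-0.02  0.07  0.03  0.12  0.05 -0.21]
1e-19 [-0.01  0.08  0.04  0.14  0.04 -0.23]
4e-19 [-0.01  0.09  0.04  0.15  0.02 -0.24]
[-1.03  0.32 -0.56  1.05  1.14 -1.96]
```

Emit:
send_rows(steps="1 -0.0042 0.0076 -0.0045 0.0041 -0.0298 0.0567; 1 -0.0042 0.0076 -0.0045 0.0041 -0.0298 0.0567; 1 -0.0042 0.0076 -0.0045 0.0041 -0.0298 0.0567; 1 -0.0042 0.0076 -0.0045 0.0041 -0.0298 0.0567; 1 -0.0042 0.0076 -0.0045 0.0041 -0.0298 0.0567")

```text
clock: 6.87
eef_pos: [0.4652, -0.253, 0.2676]
tool_rot: [0.092, 0.928, -0.006, 0.361]
ft_force: [0.1, -0.6, 0.4]
grip_width: 0.0855
grasp_force: 0.0
```

Emit:
send_rows(steps="1 -0.0042 0.0076 -0.0045 0.0041 -0.0298 0.0567; 1 -0.0042 0.0076 -0.0045 0.0041 -0.0298 0.0567; 1 -0.0042 0.0076 -0.0045 0.0041 -0.0298 0.0567; 1 -0.0042 0.0076 -0.0045 0.0041 -0.0298 0.0567; 1 -0.0042 0.0076 -0.0045 0.0041 -0.0298 0.0567")

```text
clock: 7.28
eef_pos: [0.444, -0.2154, 0.2453]
tool_rot: [-0.036, 0.902, 0.061, 0.425]
ft_force: [0.6, -0.1, -0.1]
grip_width: 0.0854
grasp_force: 0.0
```

Emit:
send_rows(steps="1 -0.0042 0.0076 -0.0045 0.0041 -0.0298 0.0567; 1 -0.0042 0.0076 -0.0045 0.0041 -0.0298 0.0567; 1 -0.0042 0.0076 -0.0045 0.0041 -0.0298 0.0567; 1 -0.0042 0.0076 -0.0045 0.0041 -0.0298 0.0567; 1 -0.0042 0.0076 -0.0045 0.0041 -0.0298 0.0567")

```text
clock: 7.7
eef_pos: [0.4231, -0.1777, 0.2227]
tool_rot: [-0.163, 0.854, 0.126, 0.478]
ft_force: [-0.2, 0.0, -0.6]
grip_width: 0.0854
grasp_force: 0.0
```

Emit:
send_rows(steps="1 -0.0042 0.0076 -0.0045 0.0041 -0.0298 0.0567; 1 -0.0042 0.0076 -0.0045 0.0041 -0.0298 0.0567; 1 -0.0042 0.0076 -0.0045 0.0041 -0.0298 0.0567; 1 -0.0042 0.0076 -0.0045 0.0041 -0.0298 0.0567; 1 -0.0042 0.0076 -0.0045 0.0041 -0.0298 0.0567")

```text
clock: 8.12
eef_pos: [0.4022, -0.14, 0.2001]
tool_rot: [-0.286, 0.783, 0.189, 0.519]
ft_force: [0.3, 0.7, 0.1]
grip_width: 0.0852
grasp_force: 0.0
```

Emit:
send_rows(steps="1 0 0.01 -0.02 0 0 0; 1 0 0.012 -0.022 0 0 0; 1 0 0.014 -0.024 0 0 0; 1 0 0.014 -0.024 0 0 0; 1 0 0 0 0 0 0")

```text
clock: 8.53
eef_pos: [0.4004, -0.0865, 0.1073]
tool_rot: [-0.284, 0.784, 0.191, 0.517]
ft_force: [-1.0, 0.9, 0.4]
grip_width: 0.0854
grasp_force: 0.0
```

Run:
```python
from kin import *
from h import *
o=get_obs();p=o["eef_pos"];r=R.from_quat(o["tool_rot"]);T=tool(.7,.4)
print(o["joint_pos"].round(3),p.round(4),"rotfix",(T*r.inv()).as_rotvec().round(4),"to grasp",(np.array([.4764,-.0187,.0496])-p).round(4))
s=camera("side");cv2.imwrite("pics/pre.png",cv2.resize(s["frame"][130:290,180:400],(770,560))[:,:,::-1])
W=pts(s);hsv=cv2.cvtColor(s["frame"],cv2.COLOR_RGB2HSV);m=(hsv[...,2]<50)&(W[...,2]>.085)&(W[...,2]<.12)&(np.hypot(W[...,0]-.463,W[...,1]+.03)<.025)
print(m.sum(),W[m].mean(0) if m.any() else 0)
```

```text
[-0.959  0.427 -0.791  0.563  1.159 -1.792] [ 0.4004 -0.0865  0.1073] rotfix [-0.0032 -0.0058  0.0004] to grasp [ 0.076   0.0678 -0.0577]
116 [ 0.45886242 -0.02179135  0.10434462]
```

View pics/pre.png

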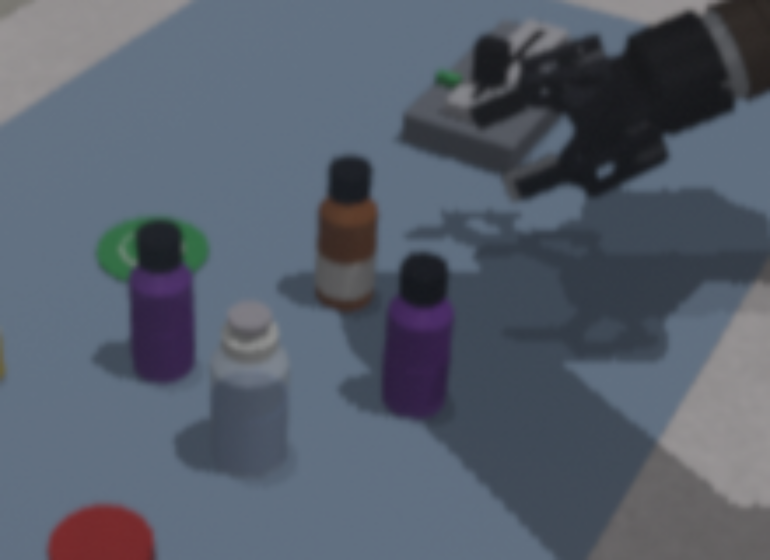

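The picture shows the open gripper at (590,120), right of the untouched amber flux at (348,230). The near purple bottle at (418,335) is clear of the approach line.

Emit:
send_rows(steps="1 0 0.004 -0.015 0 0 0; 1 0.012 0.01 -0.007 0 0 0; 1 0.015 0.013 -0.009 0 0 0; 1 0.015 0.013 -0.009 0 0 0; 1 0.015 0.013 -0.009 0 0 0")

```text
clock: 9.0
eef_pos: [0.4571, -0.0423, 0.0642]
tool_rot: [-0.285, 0.784, 0.187, 0.519]
ft_force: [0.3, -1.3, -0.9]
grip_width: 0.0857
grasp_force: 0.0
```

Emit:
send_rows(steps="1 0.01 0.008 -0.005 0 0 0; 1 0.006 0.005 -0.004 0 0 0; 1 0.003 0.002 0 0 0 0; 1 0 0 0 0 0 0; 1 0 0 0 0 0 0")

```text
clock: 9.42
eef_pos: [0.4746, -0.0266, 0.0546]
tool_rot: [-0.285, 0.784, 0.188, 0.519]
ft_force: [-0.2, -0.8, 0.5]
grip_width: 0.085
grasp_force: 0.0
```

Run:
```python
from kin import *
from h import *
o=get_obs();p=o["eef_pos"];r=R.from_quat(o["tool_rot"]);T=tool(.7,.4)
M=r.as_matrix()
print(o["joint_pos"].round(3),p.round(4),"rotfix",(T*r.inv()).as_rotvec().round(4),"grasp pt",(p-.019*M[:,2]).round(4))
for n in("top","side"):
    s=camera(n);W=pts(s);hsv=cv2.cvtColor(s["frame"],cv2.COLOR_RGB2HSV)
    m=(hsv[...,2]<60)&(W[...,2]>.1075)&(W[...,2]<.113)&(np.hypot(W[...,0]-.463,W[...,1]+.03)<.022);print(n,m.sum(),((W[m].min(0)+W[m].max(0))/2).round(4))
    if n=="side": cv2.imwrite("pics/gr.png",cv2.resize(s["frame"][150:250,230:370],(784,560))[:,:,::-1])
```

```text
[-0.669  0.571 -0.965 -0.413  1.122 -1.083] [ 0.4746 -0.0266  0.0546] rotfix [ 0.0021 -0.001   0.0029] grasp pt [ 0.4612 -0.0378  0.062 ]
top 133 [ 0.4638 -0.0304  0.11  ]
side 68 [ 0.4614 -0.0269  0.1101]
```

View pics/gr.png

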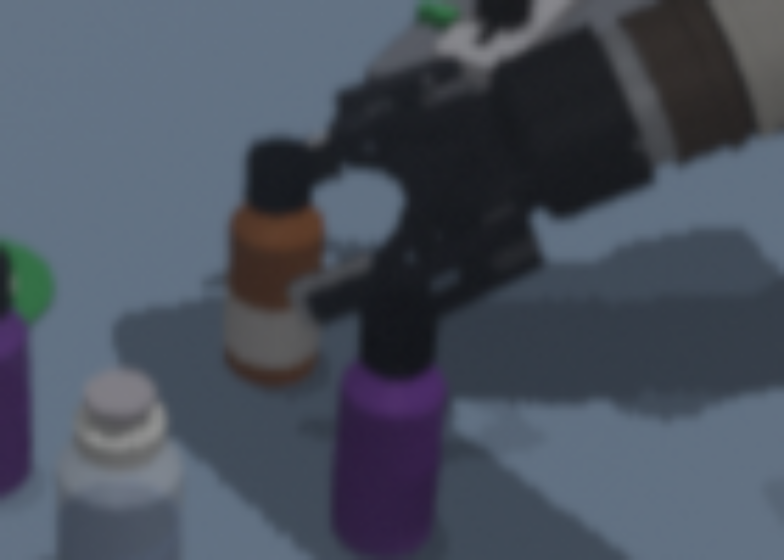

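The bottle at (275,265) lies between the two fingers at (325,155) and (335,290). It needs about 9 mm more, then I close.

Emit:
send_rows(steps="1 0.002 0.005 -0.003 0 0 0; 1 0.002 0.005 -0.003 0 0 0; 1 0 0 0 0 0 0; -1 0 0 0 0 0 0; -1 0 0 0 0 0 0")

```text
clock: 9.93
eef_pos: [0.4779, -0.0165, 0.0483]
tool_rot: [-0.285, 0.784, 0.188, 0.518]
ft_force: [0.2, 1.0, 0.1]
grip_width: 0.0638
grasp_force: 0.0
```

Emit:
send_rows(steps="-1 0 0 0 0 0 0; -1 0 0 0 0 0 0; -1 0 0 0 0 0 0; -1 0 0 0 0 0 0; -1 0 0 0 0 0 0")

```text
clock: 10.35
eef_pos: [0.4782, -0.0163, 0.0485]
tool_rot: [-0.285, 0.784, 0.188, 0.519]
ft_force: [-0.6, -2.3, 2.9]
grip_width: 0.0406
grasp_force: 60.1
```

Emit:
send_rows(steps="-1 0 0 0 0 0 0; -1 0 0 0 0 0 0; -1 0 0 0 0 0 0; -1 0 0 0 0 0 0; -1 0 0 0.006 0 0 0")

```text
clock: 10.77
eef_pos: [0.4774, -0.0157, 0.053]
tool_rot: [-0.284, 0.785, 0.189, 0.517]
ft_force: [0.1, 0.2, -1.3]
grip_width: 0.0403
grasp_force: 60.5
```

Gripped at 40.5 mm with 60 N. Lifting and moving to the flipping spot.

Emit:
send_rows(steps="-1 0 0 0.015 0 0 0; -1 0 0 0.025 0 0 0; -1 0 0 0.035 0 0 0; -1 0 0 0.035 0 0 0; -1 0 0 0.035 0 0 0")

```text
clock: 11.18
eef_pos: [0.4762, -0.0146, 0.1993]
tool_rot: [-0.284, 0.785, 0.19, 0.517]
ft_force: [-0.3, -0.8, -2.0]
grip_width: 0.0408
grasp_force: 60.6
```

Emit:
send_rows(steps="-1 0.0135 0.001 0.024 0 0 0; -1 0.0135 0.001 0.024 0 0 0; -1 0.0135 0.001 0.024 0 0 0; -1 0.0135 0.001 0.024 0 0 0; -1 0.0135 0.001 0.024 0 0 0")

```text
clock: 11.6
eef_pos: [0.5444, -0.0098, 0.319]
tool_rot: [-0.284, 0.785, 0.189, 0.517]
ft_force: [0.2, -0.8, -1.9]
grip_width: 0.0406
grasp_force: 60.6
```

Emit:
send_rows(steps="-1 0.0135 0.001 0.024 0 0 0; -1 0.0135 0.001 0.024 0 0 0; -1 0.0135 0.001 0.024 0 0 0; -1 0.0135 0.001 0.024 0 0 0; -1 0.0135 0.001 0.024 0 0 0")

```text
clock: 12.02
eef_pos: [0.6121, -0.0049, 0.4382]
tool_rot: [-0.284, 0.785, 0.19, 0.517]
ft_force: [0.3, -0.5, -0.7]
grip_width: 0.0407
grasp_force: 60.6
```

Emit:
send_rows(steps="-1 0.0135 0.001 0.024 0 0 0; -1 0.0135 0.001 0.024 0 0 0; -1 0.0135 0.001 0.024 0 0 0; -1 0.0135 0.001 0.024 0 0 0; -1 0.0135 0.001 0.024 0 0 0")

```text
clock: 12.43
eef_pos: [0.68, -0.0002, 0.5578]
tool_rot: [-0.284, 0.785, 0.19, 0.517]
ft_force: [0.5, -0.4, -1.6]
grip_width: 0.0406
grasp_force: 60.6
```

Run:
```python
from kin import *
from workcell import *
o=get_obs();p=o["eef_pos"];r=R.from_quat(o["tool_rot"]);q=o["joint_pos"]
print(q.round(3),p.round(4),o["ft_force"].round(2),"rotfix",(tool(.7,.4)*r.inv()).as_rotvec().round(4))
h=np.array([-.0924,-.0778,0])
for k in range(1,27):
    qn,c=ik(p,R.from_rotvec(h*k)*r,(q,))
    if k%5==1 or np.abs(qn-q).max()>.16: print(k,"%.0e"%c,(qn-q).round(2),qn.round(2))
    q=qn
```

```text
[-0.367  0.066  0.076  0.736  0.934 -0.615] [ 6.800e-01 -2.000e-04  5.578e-01] [ 0.46 -0.43 -1.56] rotfix [ 0.0002 -0.0071  0.0034]
1 1e-26 [ 0.01 -0.03 -0.05 -0.08 -0.05 -0.06] [-0.35  0.03  0.03  0.66  0.89 -0.67]
6 3e-28 [ 0.01 -0.02 -0.05 -0.09 -0.04 -0.07] [-0.28 -0.1  -0.24  0.24  0.66 -1.01]
11 9e-29 [ 0.01  0.   -0.05 -0.11 -0.02 -0.08] [-0.23 -0.14 -0.5  -0.26  0.53 -1.4 ]
16 7e-25 [-0.01  0.04 -0.03 -0.12  0.02 -0.08] [-0.23 -0.01 -0.68 -0.83  0.55 -1.81]
21 5e-20 [-0.01  0.05  0.01 -0.09  0.04 -0.07] [-0.29  0.22 -0.7  -1.36  0.71 -2.19]
26 9e-31 [-0.01  0.03  0.04 -0.05  0.05 -0.06] [-0.37  0.42 -0.56 -1.71  0.94 -2.51]
```

Emit:
send_rows(steps="-1 0 0 0 -0.0924 -0.0778 0; -1 0 0 0 -0.0924 -0.0778 0; -1 0 0 0 -0.0924 -0.0778 0; -1 0 0 0 -0.0924 -0.0778 0; -1 0 0 0 -0.0924 -0.0778 0")

```text
clock: 12.85
eef_pos: [0.6794, -0.0003, 0.5567]
tool_rot: [-0.427, 0.692, -0.054, 0.579]
ft_force: [0.4, 0.7, -1.9]
grip_width: 0.0405
grasp_force: 60.8
```

Emit:
send_rows(steps="-1 0 0 0 -0.0924 -0.0778 0; -1 0 0 0 -0.0924 -0.0778 0; -1 0 0 0 -0.0924 -0.0778 0; -1 0 0 0 -0.0924 -0.0778 0; -1 0 0 0 -0.0924 -0.0778 0")

```text
clock: 13.27
eef_pos: [0.6792, -0.0001, 0.5564]
tool_rot: [-0.53, 0.537, -0.29, 0.589]
ft_force: [0.2, 0.2, -1.7]
grip_width: 0.0403
grasp_force: 60.8
```

Emit:
send_rows(steps="-1 0 0 0 -0.0924 -0.0778 0; -1 0 0 0 -0.0924 -0.0778 0; -1 0 0 0 -0.0924 -0.0778 0; -1 0 0 0 -0.0924 -0.0778 0; -1 0 0 0 -0.0924 -0.0778 0")

```text
clock: 13.68
eef_pos: [0.6793, 0.0, 0.5562]
tool_rot: [0.585, -0.334, 0.5, -0.545]
ft_force: [0.7, 0.7, -2.1]
grip_width: 0.0405
grasp_force: 60.8
```

Emit:
send_rows(steps="-1 0 0 0 -0.0924 -0.0778 0; -1 0 0 0 -0.0924 -0.0778 0; -1 0 0 0 -0.0924 -0.0778 0; -1 0 0 0 -0.0924 -0.0778 0; -1 0 0 0 -0.0924 -0.0778 0")

```text
clock: 14.1
eef_pos: [0.6799, -0.0, 0.5562]
tool_rot: [0.587, -0.1, 0.665, -0.452]
ft_force: [0.5, -0.1, -1.0]
grip_width: 0.0409
grasp_force: 60.9
```

Emit:
send_rows(steps="-1 0 0 0 -0.0924 -0.0778 0; -1 0 0 0 -0.0924 -0.0778 0; -1 0 0 0 -0.0924 -0.0778 0; -1 0 0 0 -0.0924 -0.0778 0; -1 0 0 0 -0.0924 -0.0778 0")

```text
clock: 14.52
eef_pos: [0.6805, -0.0003, 0.5562]
tool_rot: [0.535, 0.143, 0.769, -0.318]
ft_force: [0.5, -0.3, -0.9]
grip_width: 0.0407
grasp_force: 60.9
```

Emit:
send_rows(steps="-1 0 0 0 -0.0924 -0.0778 0; -1 0 0 0 0 0 0; -1 0 0 0 0 0 0; -1 0 0 0 0 0 0; -1 0 0 0 0 0 0")

```text
clock: 14.93
eef_pos: [0.68, -0.0003, 0.5589]
tool_rot: [0.519, 0.189, 0.782, -0.288]
ft_force: [0.6, 0.3, -1.1]
grip_width: 0.0404
grasp_force: 60.9
```

Run:
```python
from kin import *
from h import *
o=get_obs();p=o["eef_pos"];r=R.from_quat(o["tool_rot"])
print(o["joint_pos"].round(3),p.round(4),"rotfix",(tool(.7,-.4,1)*r.inv()).as_rotvec().round(4))
t=camera("top");s=camera("side")
K=s["camera_matrix"];e=s["extrinsics"];c=e[:3,:3]@p+e[:3,3];print("tcp px side",(K@c/c[2]).round(0))
cv2.imwrite("pics/inv.png",np.hstack([cv2.resize(t["frame"],(400,300)),cv2.resize(s["frame"],(400,300))])[:,:,::-1])
```

```text
[-0.369  0.414 -0.561 -1.701  0.941 -2.516] [ 6.800e-01 -3.000e-04  5.589e-01] rotfix [-0.0039 -0.0013 -0.0038]
tcp px side [185. -45.   1.]
```

View pics/inv.png

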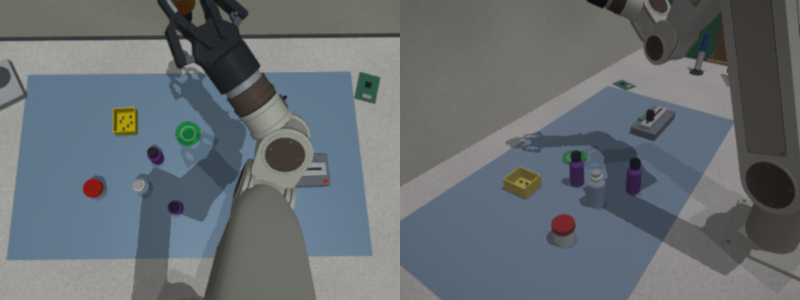

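The top half shows the amber foot facing up between the fingers at (183,5), and the tool is within 0.3° of an exact flip. Holding for about 3 s.

Emit:
send_rows(steps="-1 0 0 0 0 0 0; -1 0 0 0 0 0 0; -1 0 0 0 0 0 0; -1 0 0 0 0 0 0; -1 0 0 0 0 0 0")

```text
clock: 15.45
eef_pos: [0.6803, -0.0009, 0.5592]
tool_rot: [0.518, 0.189, 0.783, -0.287]
ft_force: [0.1, 1.2, -1.8]
grip_width: 0.0405
grasp_force: 60.9
```

Emit:
send_rows(steps="-1 0 0 0 0 0 0; -1 0 0 0 0 0 0; -1 0 0 0 0 0 0; -1 0 0 0 0 0 0; -1 0 0 0 0 0 0")

```text
clock: 15.87
eef_pos: [0.6804, -0.001, 0.559]
tool_rot: [0.518, 0.189, 0.783, -0.287]
ft_force: [0.8, 1.0, 0.1]
grip_width: 0.0404
grasp_force: 60.9
```

Emit:
send_rows(steps="-1 0 0 0 0 0 0; -1 0 0 0 0 0 0; -1 0 0 0 0 0 0; -1 0 0 0 0 0 0; -1 0 0 0 0 0 0")

```text
clock: 16.28
eef_pos: [0.6803, -0.0009, 0.5591]
tool_rot: [0.518, 0.19, 0.783, -0.287]
ft_force: [-0.1, 0.2, -1.1]
grip_width: 0.0405
grasp_force: 60.9
```

Emit:
send_rows(steps="-1 0 0 0 0 0 0; -1 0 0 0 0 0 0; -1 0 0 0 0 0 0; -1 0 0 0 0 0 0; -1 0 0 0 0 0 0")

```text
clock: 16.7
eef_pos: [0.6803, -0.0009, 0.5591]
tool_rot: [0.518, 0.19, 0.783, -0.287]
ft_force: [-0.4, 0.8, -1.2]
grip_width: 0.0406
grasp_force: 60.9
```

Emit:
send_rows(steps="-1 0 0 0 0 0 0; -1 0 0 0 0 0 0; -1 0 0 0 0 0 0; -1 0 0 0 0 0 0; -1 0 0 0 0 0 0")

```text
clock: 17.12
eef_pos: [0.6803, -0.0009, 0.5591]
tool_rot: [0.518, 0.19, 0.783, -0.287]
ft_force: [0.4, 0.4, -2.0]
grip_width: 0.0406
grasp_force: 60.9
```

Emit:
send_rows(steps="-1 0 0 0 0 0 0; -1 0 0 0 0 0 0; -1 0 0 0 0 0 0; -1 0 0 0 0 0 0; -1 0 0 0 0 0 0")

```text
clock: 17.53
eef_pos: [0.6803, -0.0009, 0.5591]
tool_rot: [0.518, 0.19, 0.783, -0.287]
ft_force: [-0.0, 0.6, -2.1]
grip_width: 0.0408
grasp_force: 60.9
```

Emit:
send_rows(steps="-1 0 0 0 0 0 0; -1 0 0 0 0 0 0; -1 0 0 0 0 0 0; -1 0 0 0 0 0 0; -1 0 0 0 0 0 0")

```text
clock: 17.95
eef_pos: [0.6804, -0.0009, 0.5591]
tool_rot: [0.518, 0.189, 0.783, -0.287]
ft_force: [0.5, -1.0, -1.6]
grip_width: 0.0407
grasp_force: 60.9
```

Emit:
send_rows(steps="-1 0 0 0 0.0924 0.0778 0; -1 0 0 0 0.0924 0.0778 0; -1 0 0 0 0.0924 0.0778 0; -1 0 0 0 0.0924 0.0778 0; -1 0 0 0 0.0924 0.0778 0")

```text
clock: 18.37
eef_pos: [0.6804, -0.0011, 0.5579]
tool_rot: [0.58, -0.055, 0.69, -0.43]
ft_force: [0.3, -0.3, -1.2]
grip_width: 0.0408
grasp_force: 60.9
```

Emit:
send_rows(steps="-1 0 0 0 0.0924 0.0778 0; -1 0 0 0 0.0924 0.0778 0; -1 0 0 0 0.0924 0.0778 0; -1 0 0 0 0.0924 0.0778 0; -1 0 0 0 0.0924 0.0778 0")

```text
clock: 18.78
eef_pos: [0.6799, -0.0008, 0.5581]
tool_rot: [0.588, -0.292, 0.535, -0.531]
ft_force: [0.9, -0.6, -0.6]
grip_width: 0.0408
grasp_force: 60.9
```

Emit:
send_rows(steps="-1 0 0 0 0.0924 0.0778 0; -1 0 0 0 0.0924 0.0778 0; -1 0 0 0 0.0924 0.0778 0; -1 0 0 0 0.0924 0.0778 0; -1 0 0 0 0.0924 0.0778 0")

```text
clock: 19.2
eef_pos: [0.6796, -0.0007, 0.5588]
tool_rot: [-0.543, 0.502, -0.332, 0.585]
ft_force: [-0.1, 0.1, -1.3]
grip_width: 0.0405
grasp_force: 60.8
```

Emit:
send_rows(steps="-1 0 0 0 0.0924 0.0778 0; -1 0 0 0 0.0924 0.0778 0; -1 0 0 0 0.0924 0.0778 0; -1 0 0 0 0.0924 0.0778 0; -1 0 0 0 0.0924 0.0778 0")

```text
clock: 19.62
eef_pos: [0.6797, -0.0008, 0.5593]
tool_rot: [-0.448, 0.667, -0.1, 0.586]
ft_force: [-0.5, -0.2, -1.2]
grip_width: 0.0405
grasp_force: 60.8
```

Emit:
send_rows(steps="-1 0 0 0 0.0924 0.0778 0; -1 0 0 0 0.0924 0.0778 0; -1 0 0 0 0.0924 0.0778 0; -1 0 0 0 0.0924 0.0778 0; -1 0 0 0 0.0924 0.0778 0")

```text
clock: 20.03
eef_pos: [0.6801, -0.0011, 0.5594]
tool_rot: [-0.314, 0.772, 0.142, 0.534]
ft_force: [-0.2, 0.2, -1.2]
grip_width: 0.0405
grasp_force: 60.8
```

Emit:
send_rows(steps="-1 0 0 0 0.0924 0.0778 0; -1 0 0 0 0 0 0; -1 0 0 0 0 0 0; -1 0 0 0 0 0 0; -1 0 0 0 0 0 0")

```text
clock: 20.45
eef_pos: [0.68, -0.0006, 0.559]
tool_rot: [-0.285, 0.784, 0.188, 0.519]
ft_force: [-0.5, -0.5, -2.4]
grip_width: 0.0406
grasp_force: 60.8
```

Run:
```python
from kin import *
from workcell import *
o=get_obs();p=o["eef_pos"];r=R.from_quat(o["tool_rot"]);q=o["joint_pos"];T=tool(.7,.4)
print(q.round(3),p.round(4),"rotfix",(T*r.inv()).as_rotvec().round(4))
tg=np.array([.6226,.0185,.15])
for a,b in((p,tg),(tg,tg-[0,0,.098])):
  for t in(.25,.5,.75,1):
    qn,c=ik(a*(1-t)+b*t,T,(q,));print("%.0e"%c,(qn-q).round(2),qn.round(2),wz(qn));q=qn
```

```text
[-0.368  0.064  0.073  0.73   0.935 -0.617] [ 6.80e-01 -6.00e-04  5.59e-01] rotfix [ 0.0031 -0.0006  0.0031]
9e-19 [-0.   -0.01 -0.27 -0.26  0.01 -0.  ] [-0.37  0.06 -0.2   0.47  0.94 -0.62] (np.float64(0.575), np.float64(0.642))
4e-19 [-0.    0.05 -0.23 -0.27  0.   -0.  ] [-0.37  0.11 -0.42  0.19  0.94 -0.62] (np.float64(0.473), np.float64(0.54))
2e-20 [-0.    0.12 -0.18 -0.3   0.   -0.  ] [-0.38  0.23 -0.61 -0.11  0.94 -0.62] (np.float64(0.371), np.float64(0.438))
6e-20 [-0.    0.2  -0.13 -0.33  0.   -0.  ] [-0.38  0.42 -0.74 -0.43  0.95 -0.63] (np.float64(0.268), np.float64(0.336))
2e-22 [-0.    0.06 -0.01 -0.08  0.    0.  ] [-0.38  0.48 -0.75 -0.51  0.95 -0.63] (np.float64(0.244), np.float64(0.311))
5e-22 [-0.    0.06 -0.01 -0.07  0.   -0.  ] [-0.38  0.55 -0.76 -0.58  0.95 -0.63] (np.float64(0.219), np.float64(0.287))
1e-21 [-0.    0.07 -0.01 -0.07  0.   -0.  ] [-0.38  0.61 -0.77 -0.65  0.95 -0.63] (np.float64(0.195), np.float64(0.262))
3e-21 [-0.    0.07 -0.   -0.07  0.   -0.  ] [-0.38  0.68 -0.77 -0.72  0.95 -0.63] (np.float64(0.17), np.float64(0.238))
```

Inverted from 14.6 s to 18 s, over 3 s. It is upright again, so I'm moving above the coaster.

Emit:
send_rows(steps="-1 -0.004 0.001 -0.02 0 0 0; -1 -0.005 0.0015 -0.034 0 0 0; -1 -0.005 0.0015 -0.035 0 0 0; -1 -0.005 0.0015 -0.035 0 0 0; -1 -0.005 0.0015 -0.035 0 0 0")

```text
clock: 20.87
eef_pos: [0.6553, 0.0068, 0.3993]
tool_rot: [-0.286, 0.784, 0.187, 0.519]
ft_force: [0.4, 1.0, -0.7]
grip_width: 0.0406
grasp_force: 60.9
```

Emit:
send_rows(steps="-1 -0.005 0.0015 -0.035 0 0 0; -1 -0.005 0.0015 -0.035 0 0 0; -1 -0.005 0.0015 -0.035 0 0 0; -1 -0.005 0.0015 -0.035 0 0 0; -1 -0.005 0.0015 -0.035 0 0 0")

```text
clock: 21.28
eef_pos: [0.6306, 0.0142, 0.2249]
tool_rot: [-0.286, 0.783, 0.187, 0.519]
ft_force: [0.6, 0.5, -1.9]
grip_width: 0.0405
grasp_force: 60.9
```

Emit:
send_rows(steps="-1 -0.005 0.002 -0.034 0 0 0; -1 -0.004 0.001 -0.025 0 0 0; -1 0 0 -0.016 0 0 0; -1 0 0 0 0 0 0; -1 0 0 0 0 0 0")

```text
clock: 21.7
eef_pos: [0.6221, 0.0171, 0.1498]
tool_rot: [-0.285, 0.784, 0.188, 0.518]
ft_force: [0.5, 0.4, -0.8]
grip_width: 0.04
grasp_force: 60.8
```

Run:
```python
from kin import *
from h import *
o=get_obs();p=o["eef_pos"];r=R.from_quat(o["tool_rot"]);g=p-.019*r.as_matrix()[:,2]
print(p.round(4),"graspxy",g.round(4),"rotfix",(tool(.7,.4)*r.inv()).as_rotvec().round(4))
for n in("top","side"):
    s=camera(n);W=pts(s);hsv=cv2.cvtColor(s["frame"],cv2.COLOR_RGB2HSV);H,S,V=[hsv[...,i].astype(int) for i in range(3)]
    nr=np.hypot(W[...,0]-g[0],W[...,1]-g[1])<.03
    am=nr&(H<16)&(S>90);cap=nr&(V<60)&(W[...,2]>p[2]+.05)
    zt=np.nanpercentile(W[cap][:,2],95);q=W[cap&(W[...,2]>zt-.004)]
    print(n,"captop",len(q),zt.round(4),((q.min(0)+q.max(0))/2).round(4),"amber z",am.sum(),W[am].min(0).round(4),W[am].max(0).round(4))
    y,x=int(0),0
    K=s["camera_matrix"];e=s["extrinsics"];c=e[:3,:3]@g+e[:3,3];u,v=(K@c/c[2])[:2].astype(int)
    cv2.imwrite(f"pics/pl_{n}.png",cv2.resize(s["frame"][max(v-50,0):v+60,max(u-55,0):u+55],(400,400))[:,:,::-1])
cv2.imwrite("pics/pl.png",np.hstack([cv2.imread(f"pics/pl_{n}.png") for n in("top","side")]))
```

```text
[0.6221 0.0171 0.1498] graspxy [0.6087 0.0058 0.1573] rotfix [ 0.0016 -0.0023  0.0026]
top captop 140 0.2125 [0.6062 0.0038 0.2113] amber z 178 [ 0.5863 -0.0175  0.1445] [0.618  0.0215 0.2107]
side captop 53 0.214 [0.6046 0.0083 0.2124] amber z 127 [ 0.5864 -0.0217  0.1101] [0.6172 0.0263 0.1931]
```

View pics/pl.png

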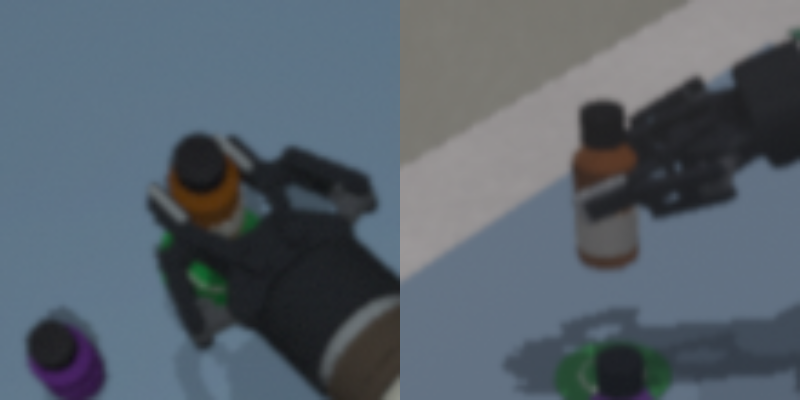

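The bottle hangs upright in the grip (top-view crop (200,175), side-view crop (605,185)). Its cap axis is at (0.606, 0.005), within 2 mm of the coaster's centre, and the cap height shows no slip in the grip. Lowering it.

Emit:
send_rows(steps="-1 0 0 -0.02 0 0 0; -1 0 0 -0.025 0 0 0; -1 0 0 -0.025 0 0 0; -1 0 0 -0.014 0 0 0; -1 0 0 -0.006 0 0 0")

```text
clock: 22.22
eef_pos: [0.623, 0.0164, 0.06]
tool_rot: [-0.285, 0.784, 0.188, 0.519]
ft_force: [-1.0, 1.0, -2.1]
grip_width: 0.0405
grasp_force: 60.8
```

Emit:
send_rows(steps="-1 0 0 -0.001 0 0 0; -1 0 0 -0.001 0 0 0; -1 0 0 -0.001 0 0 0; -1 0 0 -0.001 0 0 0; -1 0 0 0 0 0 0")

```text
clock: 22.63
eef_pos: [0.6229, 0.0164, 0.0573]
tool_rot: [-0.285, 0.784, 0.188, 0.519]
ft_force: [0.1, 0.7, -1.5]
grip_width: 0.0408
grasp_force: 60.8
```

Emit:
send_rows(steps="-1 0 0 -0.001 0 0 0; -1 0 0 -0.001 0 0 0; -1 0 0 -0.001 0 0 0; -1 0 0 0 0 0 0; -1 0 0 0 0 0 0")

```text
clock: 23.05
eef_pos: [0.6223, 0.0166, 0.0529]
tool_rot: [-0.285, 0.784, 0.188, 0.518]
ft_force: [0.0, -0.7, -0.6]
grip_width: 0.0405
grasp_force: 60.8
```

Emit:
send_rows(steps="-1 0 0 -0.0005 0 0 0; -1 0 0 -0.0005 0 0 0; -1 0 0 -0.0005 0 0 0; -1 0 0 0 0 0 0; -1 0 0 0 0 0 0")

```text
clock: 23.47
eef_pos: [0.6226, 0.0167, 0.0525]
tool_rot: [-0.285, 0.783, 0.188, 0.519]
ft_force: [-2.6, -1.3, 5.8]
grip_width: 0.0406
grasp_force: 61.1
```

The force reading shows contact with the coaster (about 6 N), so I'm releasing and backing straight out.

Emit:
send_rows(steps="0.2 0 0 0 0 0 0; 0.6 0 0 0 0 0 0; 1 0 0 0 0 0 0; 1 0 0 0 0 0 0; 1 0 0 0 0 0 0")

```text
clock: 23.88
eef_pos: [0.6223, 0.0166, 0.0513]
tool_rot: [-0.285, 0.784, 0.188, 0.518]
ft_force: [0.2, -0.0, -1.0]
grip_width: 0.0852
grasp_force: 0.0
```

Emit:
send_rows(steps="1 0 0 0 0 0 0; 1 -0.007 -0.006 0.004 0 0 0; 1 -0.014 -0.012 0.008 0 0 0; 1 -0.018 -0.015 0.01 0 0 0; 1 -0.018 -0.015 0.01 0 0 0")

```text
clock: 24.3
eef_pos: [0.5644, -0.0312, 0.0835]
tool_rot: [-0.285, 0.784, 0.189, 0.518]
ft_force: [-0.4, -0.1, -0.3]
grip_width: 0.0853
grasp_force: 0.0
```

Emit:
send_rows(steps="1 -0.018 -0.015 0.01 0 0 0; 1 -0.018 -0.015 0.01 0 0 0; 1 -0.018 -0.015 0.02 0 0 0; 1 0 -0.02 0.03 0 0 0; 1 0 -0.02 0.03 0 0 0")

```text
clock: 24.72
eef_pos: [0.5113, -0.1121, 0.1767]
tool_rot: [-0.284, 0.785, 0.189, 0.517]
ft_force: [0.3, -0.8, -1.1]
grip_width: 0.0853
grasp_force: 0.0
```

Emit:
send_rows(steps="1 0 -0.02 0.03 0 0 0; 1 0 -0.02 0.03 0 0 0; 1 0 0 0.01 0 0 0; 1 0 0 0 0 0 0; 1 0 0 0 0 0 0")

```text
clock: 25.13
eef_pos: [0.5129, -0.1522, 0.2459]
tool_rot: [-0.285, 0.784, 0.188, 0.518]
ft_force: [-0.2, 1.1, 0.1]
grip_width: 0.0852
grasp_force: 0.0
```

Run:
```python
from h import *
A={n:camera(n) for n in("top","side")}
t=A["top"];W=pts(t);hsv=cv2.cvtColor(t["frame"],cv2.COLOR_RGB2HSV);V=hsv[...,2]
m=(V<60)&(W[...,2]>.1)&(W[...,2]<.13)&(np.hypot(W[...,0]-.607,W[...,1]-.005)<.04);q=W[m]
print("cap",m.sum(),((q.min(0)+q.max(0))/2).round(4))
g=(abs(W[...,0]-.48)<.035)&(W[...,1]<-.23)&(W[...,1]>-.43)&(W[...,2]>.076)&(W[...,2]<.092)
p=W[g];print("grip",g.sum(),((p.min(0)+p.max(0))/2).round(4) if g.any() else 0)
print(get_obs()["eef_pos"].round(3))
cv2.imwrite("pics/end.png",np.hstack([cv2.resize(A[n]["frame"],(400,300)) for n in A])[:,:,::-1])
```

```text
cap 133 [0.6061 0.0037 0.1081]
grip 0 0
[ 0.512 -0.151  0.244]
```

View pics/end.png

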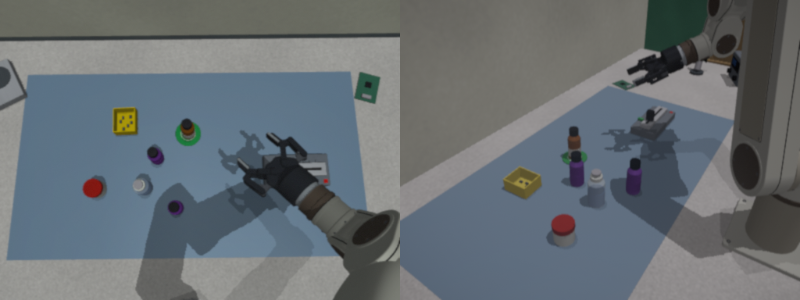

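The amber flux stands upright on the green coaster (top-view half (188,128), side-view half (574,138)), with its axis within 2 mm of the centre. The bin, jar, solvent and both purple bottles are where they were. The grip is still beside the pointer in the side view at (650,115). Handing in.

```bash
python3 -c "
from workcell import *
print(job_done())"
```

```text
the job is handed in; nothing more can be done
None
```

The job is handed in at about 25 s: I slid the dimmer to within 1 mm of the pointer, held the amber flux bottle cap-down for over 3 s, and set it upright within 2 mm of the coaster's centre. No bystander was visibly moved.

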